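Hold up the firestarter in the tongs

TASK

I am about to light the stove. The ear defenders have been left standing over the tongs: lower them gently over the bar of the glove rack so that they hang there by their headband. Then take the tongs in the gripper, close them on the wax foot of the pine-cone firestarter, lift it upright off its coaster and finish while still holding it still in the tongs, with its foot about 10 cm or more above the bench, so that I can put a match to it; the gripper itself never touches the firestarter, and the padlock, whistle and thermometer probe stay where they are.

Things in the scene. Friction and masses are not known exactly. Their poses are not given: they have to be found in the camera images.
- muffs: small rigid ear defenders, grey and black, 190 g, standing on their two cups astride the tongs. Origin: on the bench midway between the cups; z up; y runs from cup to cup, so the headband arches in the y-z plane. 159 mm across (y), 160 mm high; cups 60 mm in x, 80 mm high, 45 to 79 mm off the middle (90 mm free between them).
- muffs_crown (a point): middle of the padded top of the headband, 151 mm above the cups' feet; axes as muffs. Pad 34 mm wide in x (flat sides, to be gripped across x from above), 18 mm thick, 64 mm long in y, slightly arched. Hung with its x along the bar, this point is 17 mm above the bar's middle line, and fingertips more than 9 mm below this point meet the bar.
- rack: wooden glove-drying rack, fixed to the bench. Origin on the bench under the middle of its bar; x along the bar.
- rack_bar (a point): middle of the rack's upper bar, on its middle line, 157 mm above the bench: a dowel 16 mm thick, 218 mm free length along x, top 165 mm above the bench. Uprights at both ends, 118 mm from here: 18 mm thick, 36 mm wide, 175 mm high, on feet 120 mm long in y. A second rail, 12 mm thick, runs 45 mm above the bench.
- tongs: stainless spring tongs with black grip sleeves, 92 g, 215 mm long without the pull ring, lying flat on the bench under the ear defenders. Origin at the pivot, on the underside; x runs from the pivot along the middle line to the jaws, y across, z up. The two arms open evenly either side of the middle line.
- tongs_grip (a point): midway between the grip sleeves, near the balance point, 86 mm from the pivot, 10 mm above the underside; axes as tongs. Sleeves 62 mm long in x, 2 to 18 mm above the underside, 59 mm over their outsides when open. Squeezed across y the tongs close, let go they spring open: about 4 N a side when open, 8 N when closed on the firestarter. Carried at 54 mm the jaws stay wide open.
- tongs_jaw (a point): midway between the jaws, 181 mm from the pivot (95 mm ahead of tongs_grip), 10 mm above the underside; axes as tongs. Jaws: shallow cupped plates 39 mm long in x (161 to 200 mm from the pivot), 20 mm high, 90 mm apart inside when open, 79 mm at their near end. Closed on the wax foot, the sleeves measure about 36 mm over their outsides; 20 to 30 N there holds it safely.
- tongs_arm (a joint): angle of one arm about the pivot (the other follows evenly), rad: 0 is sprung fully open, 0.19 the stop; about 0.13 when closed on the wax foot.
- firestarter: pine cone set in a round puck of wax, 45 g, 78 mm high, standing upright on the coaster. Origin: centre of its underside; z up, through the tip of the cone. The wax foot is a plain upright cylinder 42 mm across and 30 mm high; the cone above it is at most 42 mm across.
- firestarter_wax (a point): centre of the wax foot, 15 mm above the firestarter's underside: where the jaws close, from either side.
- coaster: flat blue ceramic coaster, 96 mm across, 8 mm thick, loose on the bench. Origin: centre of its underside.
- padlock: black steel padlock with its shackle swung open, about 90 x 80 mm, 23 mm high, lying on the bench. Leave it alone. Origin: centre of the lock body's underside.
- whistle: red plastic whistle, about 60 mm long and 22 mm high, lying on the bench. Leave it alone. Origin: under the middle of its round barrel.
- probe: stainless thermometer probe, a 28 mm dial head at its origin and a 5 mm stem 135 mm long along its x, lying on the bench. Leave it alone.
Things that resemble listed ones, but are neither listed nor needed, are in the scene too. Several things have the shape of the muffs; the one meant has the colours described above. Several things have the shape of the coaster; the one meant has the colours described above.

How it is judged:
By the outcome, as a careful person would: the job done as asked, in the order asked, and still so for the second after the job is handed in, while the arm keeps its last pose, push and grip.
It also fails if it takes over 62 s, if anything falls off the work surface, if the arm or the gripper's body presses on something with over 40 N, if the wrist force passes 120 N, or if a joint passes its speed limit or range.

ROBOT

A 6-joint arm with a two-finger parallel gripper is mounted at the origin on the work surface. World frame = base frame: x ahead of the robot, y to its left, z up, the work surface at z = 0. Lengths are in m, angles in rad, forces in N, time in s.
With the tool pointing down it reaches from about 0.35 to 0.85 m from the base axis. Payload 8.1 kg.
Tool frame: the origin (TCP) lies midway between the tips of the shut fingers; the grasp point (between the pads) lies 19 mm behind it; z points along the fingers, y is the direction in which the jaws open and shut (so a half turn about z gives the same grasp; the last joint's range is limited). The gripper opens to 93 mm and grips with 3 to 60 N. Pads are 15 mm wide; open, the fingers measure 128 mm over their backs; the gripper's body (75 mm by 188 mm) begins 65 mm behind the grasp point.
Start: joints at [-1.241, 0.13, 1.488, -0, 1.523, -0.085], TCP at [0.242, -0.549, 0.219] pointing down, gripper open.
Joint ranges: [-2.96, 2.96], [-0.89, 2.26], [0.02, 2.5], [-1.34, 4.48], [0, 2.73], [-2.66, 2.66]. Speed limits (rad/s): [2.39, 2.39, 2.79, 3.14, 3.14, 3.14].

INTERFACE

Orientations are given as a rotation vector (axis times angle).
In Python, from plant import robot gives the robot as it stands. The module is installed in compiled form; this text tells all that it offers.
- The arm moves only by the shell command python3 -m pendant 'ROWS' [FORCE]. ROWS is JSON, a list of rows, each an object with "translation": the shift along the tool's x, y, z in mm, a list of three; "twist": the turn, a rotation vector about the tool's x, y, z in rad, a list of three; "grip": the opening, from -1 (shut) to 1 (fully open). A call has exactly 10 rows; each row shifts and turns the pose as measured when the row begins, along the tool's axes as they then stand; what a row does not reach is not made up. A row lasts 1/10 s, in which the tool goes at most 50 mm and 8.59 degrees, less where a joint would pass 70% of its speed; a pose out of reach is approached as far as the arm can. A call is refused whole if a number of a shift passes 50 or a number of a turn 0.15, either way. A call with a gripper value outside its range is refused whole. The fingers move at their own pace and stop on an object; FORCE is the grip in N (left out, the last holds). Time passes only in rows, so rows that do not move let the fingers close, or fill a call up. It gives the time, the measured TCP pose, the force and the opening at its end, in the units of the state.
- robot.read_state(): the state, without advancing time (a new reading comes with each control period).
- robot.read_camera(name): name is "side" or "top"; returns (picture, depth): 480x640x3 uint8, red, green, blue; 480x640 float32, m along the optical axis (not along the pixel's ray), 0 where there is no reading.
- robot.camera_info(name): a dict with "vertical_fov" (degrees; the focal length in pixels is half the picture's height over the tangent of half this angle, whatever the lens; pixels are square), "cx", "cy" (the principal point, pixels), "D" ([k1, k2, p1, p2, k3] as OpenCV has them; the pictures are not rectified), "cam_to_world" (4x4, takes a point from camera to world coordinates). Camera axes: x right, y up, looking along -z (the intrinsics and any distortion apply to the point x, -y, -z); pixel columns grow to the right and rows downward; lengths in m; the calibration is good to about 2 mm. A picture is of the moment at which its call begins. camera_info takes no time and is no camera call.
- robot.close_job(): hands the job in, once; it reports no verdict.
The state is a dict: "t": time; "q": joint angles; "dq": joint speeds; "joint_torque": joint torques, N m; "tool_pos": TCP position; "orientation": TCP orientation; "force": force on the tool from outside, world axes, zero at the start; "wrist_torque": the same for the moment, N m; "opening": finger opening in m.
Only numpy, scipy, OpenCV 4.12 (cv2) and the standard library are available. Lean on these libraries where they do the work, as an engineer would, in place of code of your own. Each camera call takes 0.05 s, during which the arm holds its last target. There are 200 camera calls.

## Working session

There is one attempt and no reset: what is moved stays moved. The work goes in short steps, Python scripts to look and compute and a shell command to move; the robot and the scene stay as the last step left them, time stands still between calls to the robot, and variables do not carry over. Pictures are saved under pics/ and viewed, about 8 in all and at most 12, crops included, and the job is handed in when it is done.

```bash
mkdir -p pics; cat > h.py <<'E'
import numpy as np, cv2
from plant import robot
from scipy.spatial.transform import Rotation as R
def K(n):
    c=robot.camera_info(n); f=240/np.tan(np.radians(c["vertical_fov"])/2)
    return np.array([[f,0,c["cx"]],[0,f,c["cy"]],[0,0,1]]),np.array(c["D"],float),np.array(c["cam_to_world"])
def rays(n,uv):
    k,D,T=K(n); p=cv2.undistortPoints(np.array(uv,float).reshape(-1,1,2),k,D).reshape(-1,2)
    d=np.c_[p[:,0],-p[:,1],-np.ones(len(p))]
    return T[:3,3],d@T[:3,:3].T
def onplane(n,uv,z):
    o,d=rays(n,uv); return o+d*((z-o[2])/d[:,2])[:,None]
def cloud(n,dep):
    v,u=np.mgrid[0:480,0:640]; o,d=rays(n,np.c_[u.ravel(),v.ravel()])
    P=(o+d*dep.reshape(-1,1)).reshape(480,640,3); P[dep==0]=np.nan; return P
def proj(n,P):
    k,D,T=K(n); p=(np.atleast_2d(P)-T[:3,3])@T[:3,:3]; p=p*[1,-1,-1]
    return cv2.projectPoints(p.reshape(-1,1,3),np.zeros(3),np.zeros(3),k,D)[0].reshape(-1,2)
def shot(n,name):
    im,d=robot.read_camera(n); cv2.imwrite(f"pics/{name}.png",im[:,:,::-1]); np.save(f"pics/{name}.npy",d); return im,d
E
python3 - <<'E'
from h import *
for n in("top","side"):
    im,d=shot(n,n+"0"); print(n,K(n)[0].round(1),K(n)[1],K(n)[2].round(3),(d>0).mean())
print(robot.read_state())
E
```

```text
top [[593.7   0.  318.3]
 [  0.  593.7 241.8]
 [  0.    0.    1. ]] [-0.20453503  0.          0.          0.          0.        ] [[-0.007  0.998 -0.064  0.515]
 [-1.    -0.007  0.003 -0.053]
 [ 0.002  0.064  0.998  1.576]
 [ 0.     0.     0.     1.   ]] 0.9959765625
side [[550.8   0.  322.3]
 [  0.  550.8 237.8]
 [  0.    0.    1. ]] [-0.02296362  0.          0.          0.          0.        ] [[-0.912  0.295 -0.285  0.316]
 [-0.41  -0.683  0.605  0.563]
 [-0.016  0.669  0.743  0.9  ]
 [ 0.     0.     0.     1.   ]] 0.9961263020833333
{'t': 0.1, 'q': array([-1.24137682e+00,  1.31080935e-01,  1.48913541e+00, -4.33688020e-06,
        1.52300555e+00, -8.54288131e-02]), 'dq': array([ 1.14964571e-03, -4.87652904e-03, -1.86809428e-03, -1.30415259e-04,
       -1.01865986e-03, -9.18542926e-05]), 'joint_torque': array([ 8.47935207e-04, -5.61340213e+01, -4.93094766e+01,  7.67559791e-02,
        2.91117484e-02, -7.31614500e-05]), 'tool_pos': array([ 0.24167149, -0.54863035,  0.21771436]), 'orientation': array([-3.07266942e+00, -6.46646868e-01,  3.18026691e-04]), 'force': array([ 0.80984066,  0.94189193, -0.28357614]), 'wrist_torque': array([ 0.02535796, -0.01079875,  0.03444985]), 'opening': 0.09274790319363443}
```

View pics/top0.png

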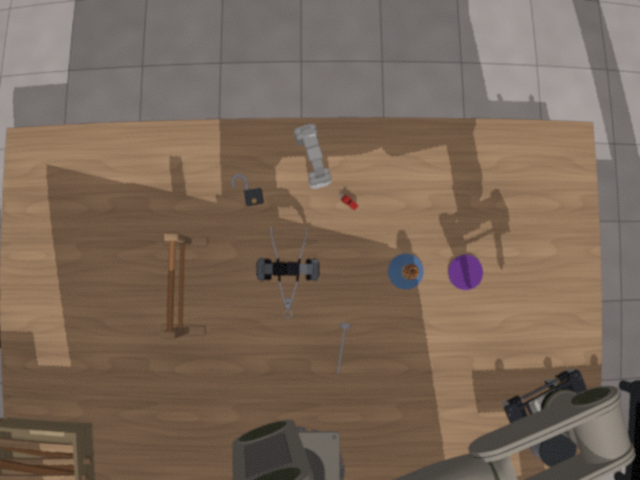

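View pics/side0.png

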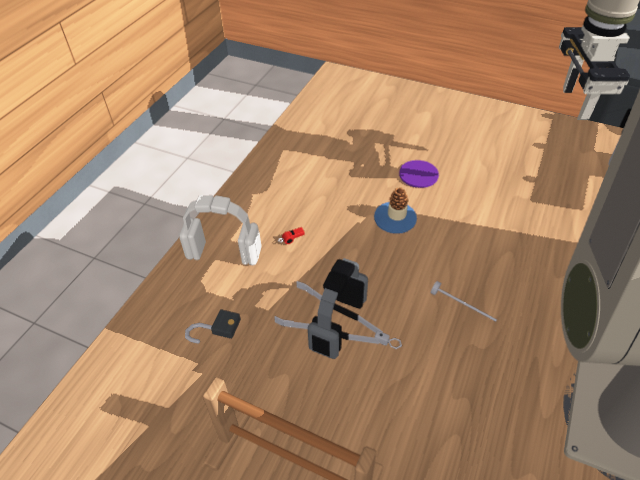

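```bash
cat > m.py <<'E'
from h import *
def box(P,x,y,z):
    return (P[...,0]>x[0])&(P[...,0]<x[1])&(P[...,1]>y[0])&(P[...,1]<y[1])&(P[...,2]>z[0])&(P[...,2]<z[1])
E
python3 - <<'E'
from m import *
for n in("top","side"):
    d=np.load(f"pics/{n}0.npy"); im=cv2.imread(f"pics/{n}0.png"); P=cloud(n,d)
    mu=onplane("top",[[288,269]],.15)[0]; rk=onplane("top",[[172,285]],.157)[0]; fs=onplane("top",[[408,271]],.04)[0]
    print(n,"approx",mu,rk,fs)
    t=box(P,[0,1],[-.6,.5],[-.01,.01]);print(" bench z",np.nanmedian(P[t][:,2]))
    for nm,c,w,z in(("crown",mu,.06,(.14,.17)),("muffs",mu,.1,(.05,.17)),("bar",rk,.16,(.145,.168)),("upr",rk,.16,(.168,.185)),("cone",fs,.05,(.045,.09)),("wax",fs,.05,(.015,.034))):
        m=box(P,(c[0]-w,c[0]+w),(c[1]-w,c[1]+w),z); q=P[m]
        if len(q)<5: print(nm,len(q));continue
        r=cv2.minAreaRect((q[:,:2]*1000).astype(np.float32))
        print(" ",nm,len(q),"mean",q.mean(0).round(4),"min",q.min(0).round(3),"max",q.max(0).round(3),"rect",np.round(r[0],1),np.round(r[1],1),round(r[2],1))
    hsv=cv2.cvtColor(im,cv2.COLOR_BGR2HSV)
    for nm,lo,hi,z in(("blue",(95,90,50),(120,255,255),.008),("red",(0,150,80),(6,255,255),.015),):
        m=cv2.inRange(hsv,lo,hi); k,l,s,c=cv2.connectedComponentsWithStats(m); i=1+np.argmax(s[1:,4])
        uv=np.argwhere(l==i)[:,::-1]; q=onplane(n,uv,z); 
        (cx,cy),r=cv2.minEnclosingCircle((q[:,:2]*1000).astype(np.float32)); print(" ",nm,s[i],round(cx,1),round(cy,1),round(r,1))
    # low things near tongs
    big=cv2.resize(im[220:320,220:340] if n=="top" else im[250:370,260:420],None,fx=5,fy=5,interpolation=cv2.INTER_CUBIC); cv2.imwrite(f"pics/{n}0c.png",big)
E
```

```text
top approx [0.54100667 0.01599124 0.15      ] [0.50349327 0.29703513 0.157     ] [ 0.53518287 -0.29017995  0.04      ]
 bench z 0.00034009136136470275
  crown 488 mean [0.5422 0.0212 0.1546] min [ 0.526 -0.03   0.14 ] max [0.558 0.072 0.17 ] rect [542.3  21.3] [101.7  31.5] 89.6
  muffs 1062 mean [0.5424 0.0197 0.1193] min [ 0.514 -0.059  0.051] max [0.574 0.103 0.17 ] rect [543.8  21.9] [161.4  58.7] 89.6
  bar 616 mean [0.5018 0.2985 0.1624] min [0.375 0.28  0.146] max [0.627 0.32  0.168] rect [501.3 296.6] [ 33.5 252.5] 86.9
  upr 248 mean [0.5051 0.2999 0.1734] min [0.377 0.281 0.168] max [0.629 0.322 0.183] rect [502.5 301.2] [ 35.5 252.4] 88.6
  cone 210 mean [ 0.5342 -0.2923  0.069 ] min [ 0.514 -0.315  0.048] max [ 0.556 -0.275  0.087] rect [ 534.7 -294.5] [41.8 39.6] 4.4
  wax 42 mean [ 0.5369 -0.2828  0.0212] min [ 0.493 -0.334  0.015] max [ 0.578 -0.246  0.034] rect [ 536.9 -291.4] [82.7 85.5] 7.8
  blue [389 255  34  33 600] 535.7 -288.5 45.1
  red [342 195  16  15 105] 720.1 -141.9 22.1
side approx [0.54100667 0.01599124 0.15      ] [0.50349327 0.29703513 0.157     ] [ 0
[... 229 characters left out ...]
  ] min [ 0.51  -0.056  0.05 ] max [0.571 0.103 0.163] rect [540.5  23.2] [159.4  59. ] 89.4
  bar 2072 mean [0.4989 0.3035 0.1628] min [0.373 0.281 0.145] max [0.628 0.322 0.168] rect [500.6 301.5] [ 35.5 254. ] 88.6
  upr 713 mean [0.4904 0.3026 0.1746] min [0.373 0.28  0.168] max [0.628 0.322 0.179] rect [500.6 301.3] [ 35.8 254.3] 88.3
  cone 308 mean [ 0.5304 -0.2882  0.0663] min [ 0.512 -0.31   0.046] max [ 0.553 -0.275  0.089] rect [ 528.3 -291.8] [41.3 32.9] 37.8
  wax 114 mean [ 0.5293 -0.2813  0.0241] min [ 0.512 -0.3    0.015] max [ 0.553 -0.272  0.034] rect [ 530.5 -284.3] [42.  23.9] 9.8
  blue [375 203  41  30 691] 533.9 -286.2 48.2
  red [282 227  23  17 191] 716.7 -140.7 28.6
```

View pics/top0c.png

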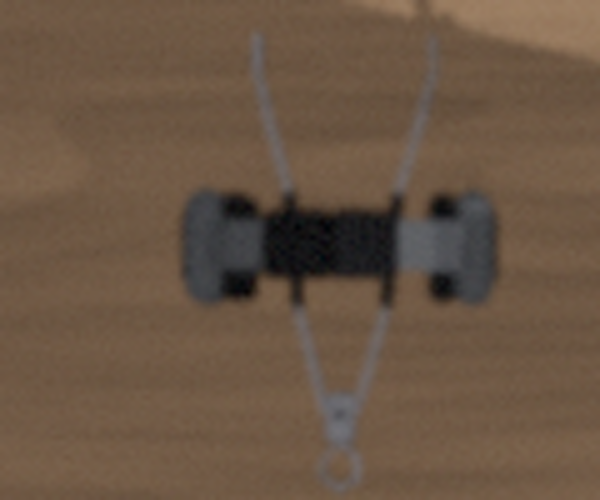

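```bash
cat > go.py <<'E'
# usage: go.py x y z yawdeg   (yaw = direction of tool y in world, mod 180, tool down)
from h import *; import sys
s=robot.read_state(); Rm=R.from_rotvec(s["orientation"]).as_matrix(); p=s["tool_pos"]
x,y,z,a=map(float,sys.argv[1:5]); best=None
for k in(0,180):
    t=np.radians(a+k); yv=np.array([np.cos(t),np.sin(t),0]); zv=np.array([0,0,-1.]); xv=np.cross(yv,zv)
    Rt=np.c_[xv,yv,zv]; w=R.from_matrix(Rm.T@Rt).as_rotvec(); print("twist",w.round(4),"yaw variant",k,"final q6~",s["q"][5]+w[2])
    d=np.array([x,y,z])-p
    print("  mm, present axes",(Rm.T@d*1000).round(1)," axes after turn",(Rt.T@d*1000).round(1))
print("t",s["t"],"pos",p.round(4),"F",s["force"].round(2),"open",round(s["opening"],4),"q",s["q"].round(2))
E
python3 go.py 0.541 0.022 0.26 -0.5; python3 - <<'E'
from m import *
# refine rack by uprights, tongs by pixels
for n in("top","side"):
    P=cloud(n,np.load(f"pics/{n}0.npy")); 
    for x in((.36,.41),(.6,.65)):
        q=P[box(P,x,(.26,.34),(.168,.185))]; r=cv2.minAreaRect((q[:,:2]*1000).astype(np.float32)); print(n,len(q),np.round(r[0],1),np.round(r[1],1),r[2])
print(onplane("top",[[288,302.4],[271.4,227],[306.6,227.6]],.015).round(4))
E
```

```text
twist [-1.4000e-03 -1.1000e-03 -1.1472e+00] yaw variant 0 final q6~ -1.232649694072645
  mm, present axes [ 503.9 -401.7  -41.6]  axes after turn [573.2 294.3 -42.3]
twist [-1.2000e-03  1.5000e-03  1.9944e+00] yaw variant 180 final q6~ 1.9089421848495944
  mm, present axes [ 503.9 -401.7  -41.6]  axes after turn [-573.2 -294.3  -42.3]
t 0.1 pos [ 0.2417 -0.5486  0.2177] F [ 0.81  0.94 -0.28] open 0.0927 q [-1.24  0.13  1.49 -0.    1.52 -0.09]
top 101 [388.6 304.1] [23.8 35.5] 0.33449047803878784
top 102 [615.3 297.6] [33.9 26.3] 89.2808837890625
side 380 [382.6 304.5] [35.3 18.3] 88.53569793701172
side 319 [618.1 297.9] [35.7 18.9] 87.16944885253906
[[ 0.4557  0.0231  0.015 ]
 [ 0.6546  0.066   0.015 ]
 [ 0.6523 -0.0271  0.015 ]]
```

```bash
python3 -m pendant '[{"translation":[0,0,-10],"twist":[0,0,-0.143],"grip":1},{"translation":[0,0,-10],"twist":[0,0,-0.143],"grip":1},{"translation":[0,0,-5],"twist":[0,0,-0.143],"grip":1},{"translation":[0,0,-5],"twist":[0,0,-0.143],"grip":1},{"translation":[0,0,-5],"twist":[0,0,-0.143],"grip":1},{"translation":[0,0,-5],"twist":[0,0,-0.143],"grip":1},{"translation":[0,0,-5],"twist":[0,0,-0.143],"grip":1},{"translation":[0,0,0],"twist":[0,0,-0.143],"grip":1},{"translation":[0,0,0],"twist":[0,0,0],"grip":1},{"translation":[0,0,0],"twist":[0,0,0],"grip":1}]' 40; python3 go.py 0.541 0.022 0.26 -0.5
```

```text
t: 1.1
tool_pos: [0.2407, -0.5457, 0.258]
orientation: [-2.18, -2.245, -0.009]
force: [0.0, 0.1, 0.7]
opening: 0.0928
twist [-0.0041 -0.0125  0.0381] yaw variant 0 final q6~ -1.2326603168518449
  mm, present axes [558.6 316.9   3.8]  axes after turn [570.3 295.4  -2. ]
twist [ 0.0194 -0.0064 -3.1035] yaw variant 180 final q6~ -4.374185939444334
  mm, present axes [558.6 316.9   3.8]  axes after turn [-570.3 -295.4   -2. ]
t 1.1 pos [ 0.2407 -0.5457  0.258 ] F [0.05 0.12 0.69] open 0.0928 q [-1.24  0.12  1.43 -0.    1.61 -1.27]
```

```bash
python3 -m pendant '[{"translation":[44,23,0],"twist":[0,-0.012,0.038],"grip":1},{"translation":[44,23,0],"twist":[0,0,0],"grip":1},{"translation":[44,23,0],"twist":[0,0,0],"grip":1},{"translation":[44,23,0],"twist":[0,0,0],"grip":1},{"translation":[44,23,0],"twist":[0,0,0],"grip":1},{"translation":[44,23,0],"twist":[0,0,0],"grip":1},{"translation":[44,23,0],"twist":[0,0,0],"grip":1},{"translation":[44,23,0],"twist":[0,0,0],"grip":1},{"translation":[44,23,0],"twist":[0,0,0],"grip":1},{"translation":[44,23,0],"twist":[0,0,0],"grip":1}]'; python3 go.py 0.541 0.022 0.23 -0.5
```

```text
t: 2.1
tool_pos: [0.4808, -0.1092, 0.2528]
orientation: [-2.286, -2.141, 0.002]
force: [-0.2, -0.6, 0.2]
opening: 0.0929
twist [-0.0075 -0.0056 -0.0567] yaw variant 0 final q6~ -0.3209457373105218
  mm, present axes [134.7  51.6  23.1]  axes after turn [131.7  59.   22.8]
twist [-0.0086  0.0115  3.0849] yaw variant 180 final q6~ 2.820613741149722
  mm, present axes [134.7  51.6  23.1]  axes after turn [-131.7  -59.    22.8]
t 2.1 pos [ 0.4808 -0.1092  0.2528] F [-0.21 -0.57  0.21] open 0.0929 q [-0.33 -0.17  1.72  0.    1.6  -0.26]
```

```bash
python3 -m pendant '[{"translation":[30,12,0],"twist":[-0.007,-0.006,-0.057],"grip":1},{"translation":[30,14,0],"twist":[0,0,0],"grip":1},{"translation":[30,14,3],"twist":[0,0,0],"grip":1},{"translation":[25,12,5],"twist":[0,0,0],"grip":1},{"translation":[12,5,5],"twist":[0,0,0],"grip":1},{"translation":[5,2,5],"twist":[0,0,0],"grip":1},{"translation":[0,0,2],"twist":[0,0,0],"grip":1},{"translation":[0,0,0],"twist":[0,0,0],"grip":1},{"translation":[0,0,0],"twist":[0,0,0],"grip":1},{"translation":[0,0,0],"twist":[0,0,0],"grip":1}]'; python3 go.py 0.541 0.022 0.145 -0.5
```

```text
t: 3.1
tool_pos: [0.5448, 0.0299, 0.2299]
orientation: [-2.25, -2.19, 0.004]
force: [-1.1, -0.3, 0.3]
opening: 0.0931
twist [-0.003   0.0007 -0.0183] yaw variant 0 final q6~ -0.02978607389363114
  mm, present axes [-8.  -3.3 84.9]  axes after turn [-8.  -3.7 84.9]
twist [1.1000e-03 4.7000e-03 3.1233e+00] yaw variant 180 final q6~ 3.1118028336703416
  mm, present axes [-8.  -3.3 84.9]  axes after turn [ 8.   3.7 84.9]
t 3.1 pos [0.5448 0.0299 0.2299] F [-1.08 -0.32  0.34] open 0.0931 q [-0.04 -0.02  1.62 -0.    1.54 -0.01]
```

```bash
python3 -m pendant '[{"translation":[-8,-3,10],"twist":[0,0,-0.018],"grip":1},{"translation":[0,0,15],"twist":[0,0,0],"grip":1},{"translation":[0,0,15],"twist":[0,0,0],"grip":1},{"translation":[0,0,12],"twist":[0,0,0],"grip":1},{"translation":[0,0,10],"twist":[0,0,0],"grip":1},{"translation":[0,0,7],"twist":[0,0,0],"grip":1},{"translation":[0,0,5],"twist":[0,0,0],"grip":1},{"translation":[0,0,0],"twist":[0,0,0],"grip":1},{"translation":[0,0,0],"twist":[0,0,0],"grip":1},{"translation":[0,0,0],"twist":[0,0,0],"grip":1}]'; python3 go.py 0.5415 0.022 0.145 -0.5
```

```text
t: 4.1
tool_pos: [0.5416, 0.0204, 0.1514]
orientation: [-2.236, -2.206, 0.002]
force: [0.1, -0.5, 0.3]
opening: 0.0931
twist [-0.0015  0.0007 -0.0046] yaw variant 0 final q6~ -0.04753589033017998
  mm, present axes [ 1.6 -0.1  6.4]  axes after turn [ 1.6 -0.1  6.4]
twist [1.000e-03 2.300e-03 3.137e+00] yaw variant 180 final q6~ 3.0940557187734568
  mm, present axes [ 1.6 -0.1  6.4]  axes after turn [-1.6  0.1  6.4]
t 4.1 pos [0.5416 0.0204 0.1514] F [ 0.1  -0.48  0.34] open 0.0931 q [-0.06  0.02  1.73 -0.    1.39 -0.04]
```

```bash
python3 -m pendant '[{"translation":[1.6,0,4],"twist":[0,0,-0.005],"grip":1},{"translation":[0,0,2.5],"twist":[0,0,0],"grip":1},{"translation":[0,0,0],"twist":[0,0,0],"grip":-0.15},{"translation":[0,0,0],"twist":[0,0,0],"grip":-0.3},{"translation":[0,0,0],"twist":[0,0,0],"grip":-0.5},{"translation":[0,0,0],"twist":[0,0,0],"grip":-1},{"translation":[0,0,0],"twist":[0,0,0],"grip":-1},{"translation":[0,0,0],"twist":[0,0,0],"grip":-1},{"translation":[0,0,0],"twist":[0,0,0],"grip":-1},{"translation":[0,0,0],"twist":[0,0,0],"grip":-1}]' 40; python3 go.py 0.5415 0.022 0.345 -0.5
```

```text
t: 5.1
tool_pos: [0.5428, 0.0221, 0.1462]
orientation: [2.229, 2.212, 0.001]
force: [-0.9, -0.2, -1.0]
opening: 0.034
twist [0.0015 0.0008 0.0009] yaw variant 0 final q6~ -0.04424591529983197
  mm, present axes [  -0.3   -1.  -198.8]  axes after turn [  -0.2   -1.3 -198.8]
twist [-1.2000e-03  2.4000e-03 -3.1407e+00] yaw variant 180 final q6~ -3.185837408731041
  mm, present axes [  -0.3   -1.  -198.8]  axes after turn [   0.2    1.3 -198.8]
t 5.1 pos [0.5428 0.0221 0.1462] F [-0.91 -0.15 -1.03] open 0.034 q [-0.05  0.02  1.74 -0.    1.38 -0.05]
```

```bash
python3 -m pendant '[{"translation":[0,0,-5],"twist":[0,0,0],"grip":-1},{"translation":[0,0,-15],"twist":[0,0,0],"grip":-1},{"translation":[0,0,-25],"twist":[0,0,0],"grip":-1},{"translation":[0,0,-30],"twist":[0,0,0],"grip":-1},{"translation":[0,0,-35],"twist":[0,0,0],"grip":-1},{"translation":[0,0,-35],"twist":[0,0,0],"grip":-1},{"translation":[0,0,-30],"twist":[0,0,0],"grip":-1},{"translation":[0,0,-20],"twist":[0,0,0],"grip":-1},{"translation":[0,0,-10],"twist":[0,0,0],"grip":-1},{"translation":[0,0,-5],"twist":[0,0,0],"grip":-1}]'; python3 go.py 0.501 0.3013 0.345 -1.6
```

```text
t: 6.1
tool_pos: [0.5399, 0.0225, 0.3701]
orientation: [2.23, 2.213, -0.001]
force: [0.4, 0.2, -2.6]
opening: 0.0335
twist [-0.0003  0.0006  0.0201] yaw variant 0 final q6~ -0.025010093252628287
  mm, present axes [278.5 -41.1  24.9]  axes after turn [277.6 -46.7  25.1]
twist [-1.0000e-03 -5.0000e-04 -3.1215e+00] yaw variant 180 final q6~ -3.1666025424825888
  mm, present axes [278.5 -41.1  24.9]  axes after turn [-277.6   46.7   25.1]
t 6.1 pos [0.5399 0.0225 0.3701] F [ 0.38  0.23 -2.64] open 0.0335 q [-0.05 -0.04  1.39 -0.    1.79 -0.05]
```

```bash
python3 - <<'E'
from m import *
im,d=shot("top","top1"); im2,d2=shot("side","side1")
c=cv2.resize(im[210:330,220:340],None,fx=4,fy=4,interpolation=cv2.INTER_CUBIC)
e=cv2.resize(im2[150:390,230:470],None,fx=2,fy=2,interpolation=cv2.INTER_CUBIC)
cv2.imwrite("pics/mix1.png",np.hstack([c,e])[:,:,::-1].astype(np.uint8))
E
```

```text
(no output)
```

View pics/mix1.png

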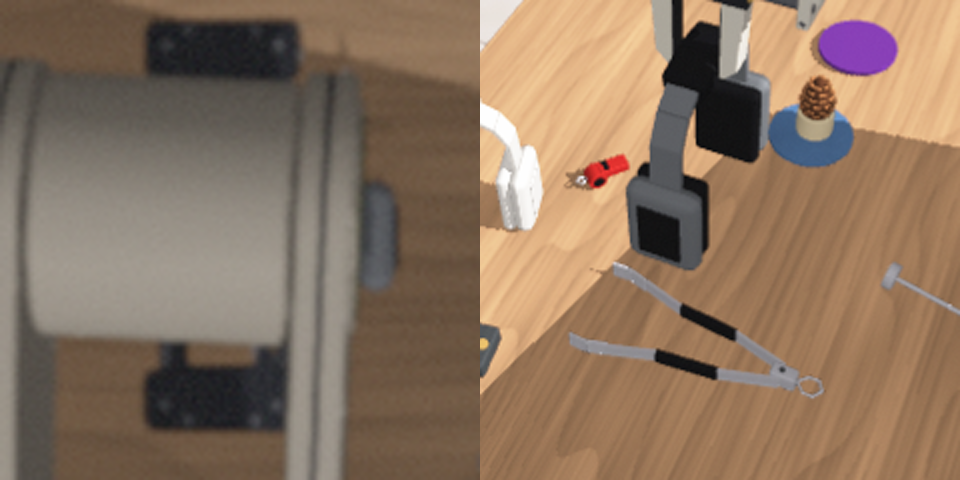

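Muffs held level; tongs still flat (side crop: pivot ≈(785,370), sleeves ≈(685,365) and (708,322)).

```bash
python3 -m pendant '[{"translation":[10,-2,0],"twist":[0,0,0.01],"grip":-1},{"translation":[25,-5,0],"twist":[0,0,0.01],"grip":-1},{"translation":[38,-7,0],"twist":[0,0,0],"grip":-1},{"translation":[40,-7,0],"twist":[0,0,0],"grip":-1},{"translation":[40,-7,0],"twist":[0,0,0],"grip":-1},{"translation":[38,-6,0],"twist":[0,0,0],"grip":-1},{"translation":[30,-5,0],"twist":[0,0,0],"grip":-1},{"translation":[20,-3,0],"twist":[0,0,0],"grip":-1},{"translation":[8,0,0],"twist":[0,0,0],"grip":-1},{"translation":[0,0,0],"twist":[0,0,0],"grip":-1}]'; python3 go.py 0.501 0.3013 0.345 -1.6
```

```text
t: 7.2
tool_pos: [0.4956, 0.2851, 0.3508]
orientation: [-2.248, -2.172, 0.039]
force: [-0.2, -1.9, -3.2]
opening: 0.0335
twist [-0.0283  0.0073 -0.0065] yaw variant 0 final q6~ 0.4575753936482543
  mm, present axes [16.4  5.   5.6]  axes after turn [16.3  5.   5.8]
twist [0.0115 0.0444 3.1347] yaw variant 180 final q6~ 3.598833480281098
  mm, present axes [16.4  5.   5.6]  axes after turn [-16.3  -5.    5.8]
t 7.2 pos [0.4956 0.2851 0.3508] F [-0.23 -1.85 -3.16] open 0.0335 q [0.43 0.07 1.32 0.01 1.79 0.46]
```

```bash
python3 -m pendant '[{"translation":[8,2,3],"twist":[-0.015,0.004,-0.004],"grip":-1},{"translation":[7,2,3],"twist":[-0.013,0.003,-0.003],"grip":-1},{"translation":[1,1,0],"twist":[0,0,0],"grip":-1},{"translation":[0,0,0],"twist":[0,0,0],"grip":-1},{"translation":[0,0,0],"twist":[0,0,0],"grip":-1},{"translation":[0,0,0],"twist":[0,0,0],"grip":-1},{"translation":[0,0,0],"twist":[0,0,0],"grip":-1},{"translation":[0,0,0],"twist":[0,0,0],"grip":-1},{"translation":[0,0,0],"twist":[0,0,0],"grip":-1},{"translation":[0,0,0],"twist":[0,0,0],"grip":-1}]'; python3 go.py 0.501 0.3013 0.345 -1.6; python3 - <<'E'
from m import *
im,d=shot("side","side2"); P=cloud("side",d)
# cups between z .2 and .26, and headband
p=robot.read_state()["tool_pos"]
for z in((.19,.28),(.33,.37)):
    m=box(P,(p[0]-.06,p[0]+.06),(p[1]-.12,p[1]+.12),z); q=P[m]; r=cv2.minAreaRect((q[:,:2]*1000).astype(np.float32)); print(z,len(q),q.min(0),q.max(0),r)
E
```

```text
t: 8.2
tool_pos: [0.5027, 0.2978, 0.3436]
orientation: [2.256, 2.183, 0.001]
force: [1.0, -0.5, -2.3]
opening: 0.0335
twist [ 0.0018  0.0012 -0.0048] yaw variant 0 final q6~ 0.4759950989823255
  mm, present axes [ 3.4 -1.8 -1.4]  axes after turn [ 3.4 -1.8 -1.4]
twist [ 2.0000e-03 -2.8000e-03  3.1368e+00] yaw variant 180 final q6~ 3.61758586281769
  mm, present axes [ 3.4 -1.8 -1.4]  axes after turn [-3.4  1.8 -1.4]
t 8.2 pos [0.5027 0.2978 0.3436] F [ 1.04 -0.48 -2.3 ] open 0.0335 q [ 0.45  0.07  1.33 -0.    1.74  0.48]
(0.19, 0.28) 2663 [0.46841948 0.23031806 0.20331642] [0.5329115  0.37854506 0.27995452] ((500.91314697265625, 303.7786560058594), (149.3153839111328, 59.27969741821289), 87.79244995117188)
(0.33, 0.37) 1808 [0.47027136 0.28901229 0.33003772] [0.53429156 0.35229455 0.36998914] ((502.90576171875, 320.83331298828125), (62.398170471191406, 63.858577728271484), 87.92591857910156)
```

View pics/side2.png

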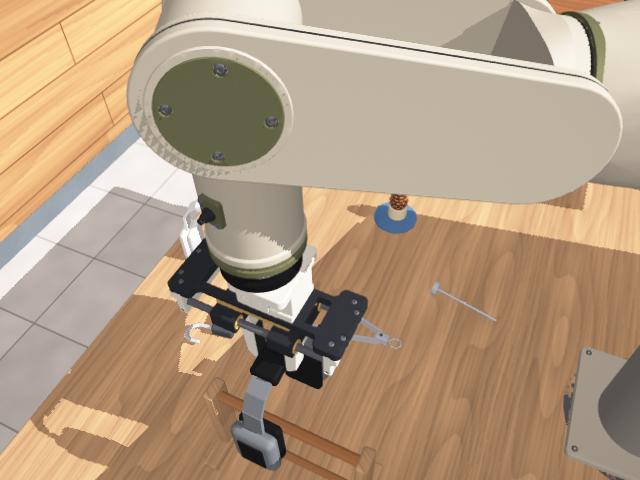

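```bash
python3 -m pendant '[{"translation":[3,-1,5],"twist":[0,0,-0.005],"grip":-1},{"translation":[0,0,12],"twist":[0,0,0],"grip":-1},{"translation":[0,0,15],"twist":[0,0,0],"grip":-1},{"translation":[0,0,15],"twist":[0,0,0],"grip":-1},{"translation":[0,0,15],"twist":[0,0,0],"grip":-1},{"translation":[0,0,15],"twist":[0,0,0],"grip":-1},{"translation":[0,0,12],"twist":[0,0,0],"grip":-1},{"translation":[0,0,10],"twist":[0,0,0],"grip":-1},{"translation":[0,0,5],"twist":[0,0,0],"grip":-1},{"translation":[0,0,0],"twist":[0,0,0],"grip":-1}]'; python3 go.py 0.501 0.3013 0.169 -1.6
```

```text
t: 9.25
tool_pos: [0.4999, 0.3002, 0.2266]
orientation: [2.251, 2.191, -0.008]
force: [-0.7, -0.4, -1.1]
opening: 0.0339
twist [-0.0032  0.0039  0.001 ] yaw variant 0 final q6~ 0.48215916033939155
  mm, present axes [ 1.3  1.2 57.6]  axes after turn [ 1.1  1.  57.6]
twist [-0.0061 -0.005  -3.1406] yaw variant 180 final q6~ -2.6594235782964866
  mm, present axes [ 1.3  1.2 57.6]  axes after turn [-1.1 -1.  57.6]
t 9.25 pos [0.4999 0.3002 0.2266] F [-0.65 -0.41 -1.14] open 0.0339 q [ 0.45  0.09  1.52 -0.    1.54  0.48]
```

```bash
python3 -m pendant '[{"translation":[1,1,8],"twist":[-0.003,0.004,0],"grip":-1},{"translation":[0,0,8],"twist":[0,0,0],"grip":-1},{"translation":[0,0,8],"twist":[0,0,0],"grip":-1},{"translation":[0,0,8],"twist":[0,0,0],"grip":-1},{"translation":[0,0,6],"twist":[0,0,0],"grip":-1},{"translation":[0,0,5],"twist":[0,0,0],"grip":-1},{"translation":[0,0,3],"twist":[0,0,0],"grip":-1},{"translation":[0,0,2],"twist":[0,0,0],"grip":-1},{"translation":[0,0,0],"twist":[0,0,0],"grip":-1},{"translation":[0,0,0],"twist":[0,0,0],"grip":-1}]'; python3 go.py 0.501 0.3013 0.169 -1.6
```

```text
t: 10.25
tool_pos: [0.5024, 0.3019, 0.1765]
orientation: [2.251, 2.191, 0.006]
force: [0.8, 0.2, -2.1]
opening: 0.0336
twist [ 0.0033 -0.0021  0.001 ] yaw variant 0 final q6~ 0.4812777002232392
  mm, present axes [-0.6 -1.4  7.5]  axes after turn [-0.6 -1.3  7.5]
twist [ 0.0033  0.0052 -3.1406] yaw variant 180 final q6~ -2.660308864664642
  mm, present axes [-0.6 -1.4  7.5]  axes after turn [0.6 1.3 7.5]
t 10.25 pos [0.5024 0.3019 0.1765] F [ 0.83  0.24 -2.07] open 0.0336 q [0.45 0.11 1.59 0.   1.44 0.48]
```

```bash
python3 -m pendant '[{"translation":[0,0,2],"twist":[0,0,0],"grip":-1},{"translation":[0,0,2],"twist":[0,0,0],"grip":-1},{"translation":[0,0,1.5],"twist":[0,0,0],"grip":-1},{"translation":[0,0,1],"twist":[0,0,0],"grip":-1},{"translation":[0,0,0.5],"twist":[0,0,0],"grip":-1},{"translation":[0,0,0],"twist":[0,0,0],"grip":-1},{"translation":[0,0,0],"twist":[0,0,0],"grip":-1},{"translation":[0,0,0],"twist":[0,0,0],"grip":-1},{"translation":[0,0,0],"twist":[0,0,0],"grip":-1},{"translation":[0,0,0],"twist":[0,0,0],"grip":-1}]'; python3 go.py 0.501 0.3013 0.169 -1.6
```

```text
t: 11.25
tool_pos: [0.503, 0.3022, 0.17]
orientation: [2.25, 2.19, 0.009]
force: [0.3, 0.2, -1.0]
opening: 0.0334
twist [ 0.0049 -0.003   0.0009] yaw variant 0 final q6~ 0.48126094442089334
  mm, present axes [-0.9 -2.   1. ]  axes after turn [-0.9 -1.9  1. ]
twist [ 0.0047  0.0077 -3.1407] yaw variant 180 final q6~ -2.6603188464986705
  mm, present axes [-0.9 -2.   1. ]  axes after turn [0.9 1.9 1. ]
t 11.25 pos [0.503  0.3022 0.17  ] F [ 0.29  0.16 -1.  ] open 0.0334 q [0.45 0.12 1.59 0.   1.43 0.48]
```

```bash
python3 -m pendant '[{"translation":[0,0,1],"twist":[0,0,0],"grip":-1},{"translation":[0,0,1],"twist":[0,0,0],"grip":-1},{"translation":[0,0,0.5],"twist":[0,0,0],"grip":-1},{"translation":[0,0,0],"twist":[0,0,0],"grip":-1},{"translation":[0,0,0],"twist":[0,0,0],"grip":-1},{"translation":[0,0,0],"twist":[0,0,0],"grip":-1},{"translation":[0,0,0],"twist":[0,0,0],"grip":-1},{"translation":[0,0,0],"twist":[0,0,0],"grip":-1},{"translation":[0,0,0],"twist":[0,0,0],"grip":-1},{"translation":[0,0,0],"twist":[0,0,0],"grip":-1}]' 15; python3 go.py 0.501 0.3013 0.169 -1.6
```

```text
t: 12.25
tool_pos: [0.5033, 0.3024, 0.1692]
orientation: [2.25, 2.19, 0.011]
force: [-0.7, -1.5, 0.1]
opening: 0.034
twist [ 0.0063 -0.0037  0.001 ] yaw variant 0 final q6~ 0.48134374332823
  mm, present axes [-1.2 -2.3  0.2]  axes after turn [-1.2 -2.3  0.2]
twist [ 0.0058  0.0099 -3.1406] yaw variant 180 final q6~ -2.6602280719796103
  mm, present axes [-1.2 -2.3  0.2]  axes after turn [1.2 2.3 0.2]
t 12.25 pos [0.5033 0.3024 0.1692] F [-0.65 -1.49  0.06] open 0.034 q [0.45 0.12 1.59 0.   1.42 0.48]
```

```bash
python3 -m pendant '[{"translation":[0,0,0],"twist":[0,0,0],"grip":-0.2},{"translation":[0,0,0],"twist":[0,0,0],"grip":-0.1},{"translation":[0,0,0],"twist":[0,0,0],"grip":0.1},{"translation":[0,0,0],"twist":[0,0,0],"grip":0.4},{"translation":[0,0,0],"twist":[0,0,0],"grip":0.4},{"translation":[0,0,-3],"twist":[0,0,0],"grip":0.4},{"translation":[0,0,-10],"twist":[0,0,0],"grip":0.4},{"translation":[0,0,-20],"twist":[0,0,0],"grip":0.4},{"translation":[0,0,-30],"twist":[0,0,0],"grip":0.4},{"translation":[0,0,-20],"twist":[0,0,0],"grip":0.4}]'; python3 go.py 0.542 0.021 0.26 89
```

```text
t: 13.25
tool_pos: [0.5014, 0.3014, 0.2533]
orientation: [2.251, 2.191, 0.004]
force: [0.4, -1.0, -0.1]
opening: 0.0651
twist [ 2.5000e-03  3.0000e-04 -1.5803e+00] yaw variant 0 final q6~ -1.099965720947196
  mm, present axes [-279.2   48.2   -7. ]  axes after turn [ -45.5 -279.6   -6.7]
twist [ 3.0000e-04 -2.5000e-03  1.5613e+00] yaw variant 180 final q6~ 2.0416254808050662
  mm, present axes [-279.2   48.2   -7. ]  axes after turn [ 45.5 279.6  -6.7]
t 13.25 pos [0.5014 0.3014 0.2533] F [ 0.44 -1.02 -0.08] open 0.0651 q [0.45 0.08 1.48 0.   1.58 0.48]
```

```bash
python3 -m pendant '[{"translation":[-20,3,-5],"twist":[0,0,0],"grip":0.4},{"translation":[-35,6,0],"twist":[0,0,0],"grip":0.4},{"translation":[-38,7,0],"twist":[0,0,0],"grip":0.4},{"translation":[-38,7,0],"twist":[0,0,0],"grip":0.4},{"translation":[-38,7,0],"twist":[0,0,0],"grip":0.6},{"translation":[-38,7,0],"twist":[0,0,0],"grip":0.8},{"translation":[-30,5,0],"twist":[0,0,0],"grip":1},{"translation":[-15,3,0],"twist":[0,0,0],"grip":1},{"translation":[0,0,0],"twist":[0,0,0.12],"grip":1},{"translation":[0,0,0],"twist":[0,0,0.14],"grip":1}]'; python3 -m pendant '[{"translation":[0,0,0],"twist":[0,0,0.14],"grip":1},{"translation":[0,0,0],"twist":[0,0,0.14],"grip":1},{"translation":[0,0,0],"twist":[0,0,0.14],"grip":1},{"translation":[0,0,0],"twist":[0,0,0.14],"grip":1},{"translation":[0,0,0],"twist":[0,0,0.14],"grip":1},{"translation":[0,0,0],"twist":[0,0,0.14],"grip":1},{"translation":[0,0,0],"twist":[0,0,0.14],"grip":1},{"translation":[0,0,0],"twist":[0,0,0.14],"grip":1},{"translation":[0,0,0],"twist":[0,0,0.1],"grip":1},{"translation":[0,0,0],"twist":[0,0,0],"grip":1}]'; python3 go.py 0.542 0.021 0.26 89; python3 - <<'E'
from m import *
im,d=shot("side","side3")
im2,_=shot("top","top3")
c=cv2.resize(im[250:480,190:430],None,fx=2,fy=2,interpolation=cv2.INTER_CUBIC)
e=cv2.resize(im2[180:372,120:320],None,fx=2.4,fy=460/192,interpolation=cv2.INTER_CUBIC)
cv2.imwrite("pics/mix3.png",np.hstack([c,e[:460,:320]])[:,:,::-1])
E
```

```text
t: 14.25
tool_pos: [0.5446, 0.0397, 0.2745]
orientation: [2.513, 1.872, 0.032]
force: [0.1, -0.4, -0.7]
opening: 0.0931
t: 15.25
tool_pos: [0.5461, 0.0386, 0.2858]
orientation: [-3.136, -0.005, -0.05]
force: [0.4, 1.2, -1.0]
opening: 0.0926
twist [ 0.0498 -0.0086 -3.1204] yaw variant 0 final q6~ -1.5799050760267876
  mm, present axes [-5.  17.8 25.6]  axes after turn [  3.8 -17.7  25.8]
twist [-0.0055 -0.0319  0.0208] yaw variant 180 final q6~ 1.561278590316663
  mm, present axes [-5.  17.8 25.6]  axes after turn [-3.8 17.7 25.8]
t 15.25 pos [0.5461 0.0386 0.2858] F [ 0.37  1.22 -0.97] open 0.0926 q [-0.03 -0.06  1.57  0.01  1.61  1.54]
```

View pics/mix3.png

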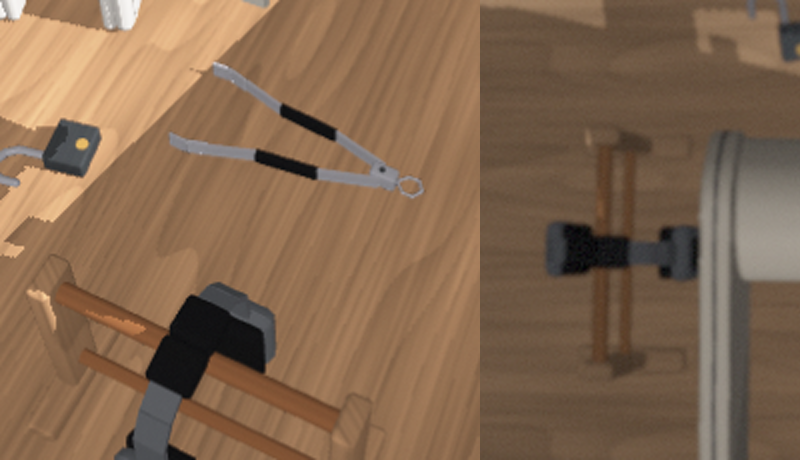

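Muffs hang on the bar by the pad (side crop ≈(195,345)); tongs' sleeves visible at crop (308,122), (286,164), pivot (381,170).

```bash
python3 - <<'E'
from m import *
im=cv2.imread("pics/side3.png"); P=cloud("side",np.load("pics/side3.npy"))
hsv=cv2.cvtColor(im,cv2.COLOR_BGR2HSV); m=(hsv[...,2]<45); roi=np.zeros_like(m); roi[290:350,310:375]=1
k,l,s,c=cv2.connectedComponentsWithStats((m&roi).astype(np.uint8)); C=[]
for i in range(1,k):
    if s[i,4]<60: continue
    uv=np.argwhere(l==i)[:,::-1]; q=onplane("side",uv,.014)*1000; r=cv2.minAreaRect(q[:,:2].astype(np.float32)); print(s[i,4],c[i],np.round(r[0],1),np.round(r[1],1),round(r[2],1),"depth mean",np.nanmean(P[l==i],0).round(4)); C.append(r[0])
print("mid",np.mean(C,0))
print("pivot,tips",onplane("side",[[380.5,335],[299,283],[276.5,318]],.018).round(4), )
E
python3 go.py 0.542 0.021 0.1 89
```

```text
161 [343.37267081 310.75776398] [540.2  -2.2] [12.  60.6] 82.4 depth mean [ 0.5402 -0.0018  0.0143]
179 [332.57541899 331.93854749] [540.6  50.2] [60.  12.3] 4.1 depth mean [0.5403 0.0503 0.0142]
mid [540.42337036  24.00048637]
pivot,tips [[ 0.455   0.023   0.018 ]
 [ 0.6467 -0.0257  0.018 ]
 [ 0.6497  0.0669  0.018 ]]
twist [ 0.05   -0.0086 -3.1156] yaw variant 0 final q6~ -1.57992451607317
  mm, present axes [-10.3  18.6 185.4]  axes after turn [  3.9 -17.7 185.7]
twist [-0.0055 -0.0321  0.0256] yaw variant 180 final q6~ 1.5612568981835542
  mm, present axes [-10.3  18.6 185.4]  axes after turn [ -3.9  17.7 185.7]
t 15.35 pos [0.5462 0.0386 0.2857] F [-0.33 -0.05  0.4 ] open 0.0926 q [-0.03 -0.06  1.57  0.01  1.61  1.54]
```

```bash
python3 -m pendant '[{"translation":[-2,8,15],"twist":[-0.003,-0.016,0.015],"grip":1},{"translation":[-2,7,25],"twist":[-0.002,-0.016,0.01],"grip":1},{"translation":[0,2,30],"twist":[0,0,0],"grip":1},{"translation":[0,0,30],"twist":[0,0,0],"grip":1},{"translation":[0,0,25],"twist":[0,0,0],"grip":1},{"translation":[0,0,20],"twist":[0,0,0],"grip":1},{"translation":[0,0,10],"twist":[0,0,0],"grip":1},{"translation":[0,0,5],"twist":[0,0,0],"grip":1},{"translation":[0,0,0],"twist":[0,0,0],"grip":1},{"translation":[0,0,0],"twist":[0,0,0],"grip":1}]' 20; python3 go.py 0.5413 0.0225 0.004 88.8
```

```text
t: 16.35
tool_pos: [0.5352, 0.0168, 0.105]
orientation: [3.141, -0.019, -0.03]
force: [0.4, 0.5, 0.8]
opening: 0.0932
twist [-3.0300e-02  1.4000e-03 -3.1326e+00] yaw variant 0 final q6~ -1.612421745586849
  mm, present axes [  7.9  -5.9 100.9]  axes after turn [ -5.9   5.9 101. ]
twist [0.0009 0.0193 0.0088] yaw variant 180 final q6~ 1.5290245593006488
  mm, present axes [  7.9  -5.9 100.9]  axes after turn [  5.9  -5.9 101. ]
t 16.35 pos [0.5352 0.0168 0.105 ] F [0.44 0.46 0.8 ] open 0.0932 q [-0.06  0.06  1.77 -0.    1.33  1.52]
```

```bash
python3 -m pendant '[{"translation":[5,-5,3],"twist":[0,0.015,0.008],"grip":1},{"translation":[1,0,10],"twist":[0,0,0],"grip":1},{"translation":[0,0,15],"twist":[0,0,0],"grip":1},{"translation":[0,0,15],"twist":[0,0,0],"grip":1},{"translation":[0,0,15],"twist":[0,0,0],"grip":1},{"translation":[0,0,12],"twist":[0,0,0],"grip":1},{"translation":[0,0,8],"twist":[0,0,0],"grip":1},{"translation":[0,0,5],"twist":[0,0,0],"grip":1},{"translation":[0,0,0],"twist":[0,0,0],"grip":1},{"translation":[0,0,0],"twist":[0,0,0],"grip":1}]'; python3 go.py 0.5413 0.0225 0.004 88.8
```

```text
t: 17.35
tool_pos: [0.5483, 0.0228, 0.023]
orientation: [3.14, -0.03, 0.017]
force: [0.6, 0.0, -0.1]
opening: 0.0931
twist [ 1.7200e-02  2.0000e-03 -3.1399e+00] yaw variant 0 final q6~ -1.6006597503577686
  mm, present axes [-7.2  0.4 18.9]  axes after turn [ 7.  -0.4 19. ]
twist [ 0.0013 -0.0109  0.0016] yaw variant 180 final q6~ 1.5408853763391
  mm, present axes [-7.2  0.4 18.9]  axes after turn [-7.   0.4 19. ]
t 17.35 pos [0.5483 0.0228 0.023 ] F [ 0.58  0.05 -0.13] open 0.0931 q [-0.05  0.17  1.82 -0.    1.14  1.54]
```

```bash
python3 -m pendant '[{"translation":[-4,0,3],"twist":[0,-0.006,0],"grip":1},{"translation":[-2,0,4],"twist":[0,-0.003,0],"grip":1},{"translation":[-1,0,4],"twist":[0,0,0],"grip":1},{"translation":[0,0,4],"twist":[0,0,0],"grip":1},{"translation":[0,0,2],"twist":[0,0,0],"grip":1},{"translation":[0,0,0],"twist":[0,0,0],"grip":1},{"translation":[0,0,0],"twist":[0,0,0],"grip":1},{"translation":[0,0,0],"twist":[0,0,0],"grip":1},{"translation":[0,0,0],"twist":[0,0,0],"grip":1},{"translation":[0,0,0],"twist":[0,0,0],"grip":1}]'; python3 go.py 0.5413 0.0225 0.004 88.8
```

```text
t: 18.35
tool_pos: [0.5424, 0.0228, 0.0064]
orientation: [3.14, -0.031, 0.007]
force: [-0.5, -0.4, 0.1]
opening: 0.0928
twist [ 7.0000e-03  2.2000e-03 -3.1401e+00] yaw variant 0 final q6~ -1.6008472078001654
  mm, present axes [-1.1  0.3  2.4]  axes after turn [ 1.1 -0.3  2.4]
twist [ 0.0014 -0.0045  0.0015] yaw variant 180 final q6~ 1.5407368468816312
  mm, present axes [-1.1  0.3  2.4]  axes after turn [-1.1  0.3  2.4]
t 18.35 pos [0.5424 0.0228 0.0064] F [-0.49 -0.38  0.08] open 0.0928 q [-0.05  0.18  1.84 -0.    1.11  1.54]
```

```bash
python3 -m pendant '[{"translation":[-1,0,1.5],"twist":[0,-0.004,0],"grip":1},{"translation":[0,0,1],"twist":[0,0,0],"grip":0.6},{"translation":[0,0,0],"twist":[0,0,0],"grip":0.4},{"translation":[0,0,0],"twist":[0,0,0],"grip":0.3},{"translation":[0,0,0],"twist":[0,0,0],"grip":0.25},{"translation":[0,0,0],"twist":[0,0,0],"grip":0.2},{"translation":[0,0,0],"twist":[0,0,0],"grip":0.15},{"translation":[0,0,0],"twist":[0,0,0],"grip":0.13},{"translation":[0,0,0],"twist":[0,0,0],"grip":0.13},{"translation":[0,0,0],"twist":[0,0,0],"grip":0.13}]' 25; python3 go.py 0.5413 0.0225 0.004 88.8
```

```text
t: 19.35
tool_pos: [0.5416, 0.0228, 0.0039]
orientation: [3.14, -0.031, 0.001]
force: [-0.5, 0.2, -0.4]
opening: 0.053
twist [ 1.0000e-03  2.2000e-03 -3.1401e+00] yaw variant 0 final q6~ -1.600741551829034
  mm, present axes [-0.3  0.3 -0.1]  axes after turn [ 0.3 -0.3 -0.1]
twist [ 0.0014 -0.0006  0.0015] yaw variant 180 final q6~ 1.540850159956651
  mm, present axes [-0.3  0.3 -0.1]  axes after turn [-0.3  0.3 -0.1]
t 19.35 pos [0.5416 0.0228 0.0039] F [-0.47  0.23 -0.4 ] open 0.053 q [-0.05  0.19  1.84 -0.    1.11  1.54]
```

```bash
python3 -m pendant '[{"translation":[0,0,-4],"twist":[0,0,0],"grip":0.13},{"translation":[0,0,-8],"twist":[0,0,0],"grip":0.13},{"translation":[0,0,-14],"twist":[0,0,0],"grip":0.13},{"translation":[0,0,-18],"twist":[0,0,0],"grip":0.13},{"translation":[0,0,-18],"twist":[0,0,0],"grip":0.13},{"translation":[0,0,-18],"twist":[0,0,0],"grip":0.13},{"translation":[0,0,-14],"twist":[0,0,0],"grip":0.13},{"translation":[0,0,-8],"twist":[0,0,0],"grip":0.13},{"translation":[0,0,-4],"twist":[0,0,0],"grip":0.13},{"translation":[0,0,0],"twist":[0,0,0],"grip":0.13}]'; python3 go.py 0.44 -0.29 0.13 90; python3 - <<'E'
from m import *
im,d=shot("side","side4"); P=cloud("side",d)
cv2.imwrite("pics/side4c.png",cv2.resize(im[60:380,200:520],None,fx=1.8,fy=1.8,interpolation=cv2.INTER_CUBIC)[:,:,::-1])
E
```

```text
t: 20.35
tool_pos: [0.5421, 0.023, 0.1209]
orientation: [3.14, -0.03, 0.006]
force: [-0.2, 0.0, -1.7]
opening: 0.0525
twist [-5.7000e-03 -2.4000e-03  3.1222e+00] yaw variant 0 final q6~ 4.6615052161210295
  mm, present axes [-95.9 314.9  -9. ]  axes after turn [ 102.1 -313.    -9.1]
twist [ 0.0015 -0.0036 -0.0194] yaw variant 180 final q6~ 1.5199185769519725
  mm, present axes [-95.9 314.9  -9. ]  axes after turn [-102.1  313.    -9.1]
t 20.35 pos [0.5421 0.023  0.1209] F [-0.19  0.01 -1.68] open 0.0525 q [-0.05  0.04  1.77 -0.    1.33  1.54]
```

View pics/side4c.png

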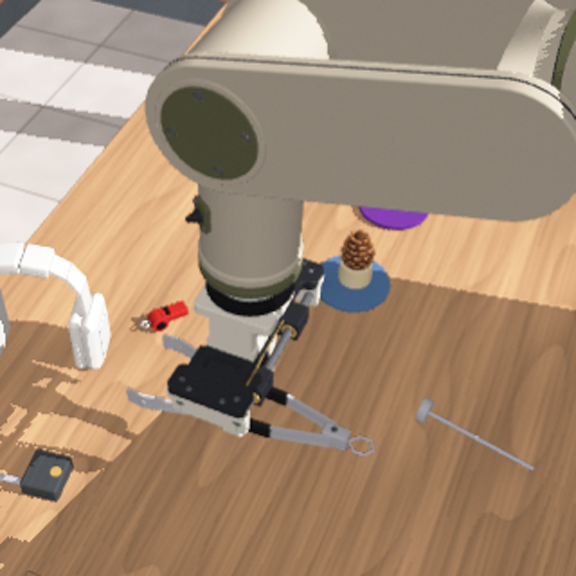

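```bash
python3 - <<'E'
from m import *
C={}
for n in("top","side"):
    im=cv2.imread(f"pics/{n}0.png"); P=cloud(n,np.load(f"pics/{n}0.npy")); 
    m=box(P,(.49,.58),(-.34,-.24),(.02,.1)); hsv=cv2.cvtColor(im,cv2.COLOR_BGR2HSV)
    notblue=~((hsv[...,0]>90)&(hsv[...,0]<130)&(hsv[...,1]>60)); m&=notblue
    k,l,s,c=cv2.connectedComponentsWithStats(m.astype(np.uint8)); i=1+np.argmax(s[1:,4]); print(n,s[i],c[i]); 
    (cx,cy),r=cv2.minEnclosingCircle(np.argwhere(l==i)[:,::-1].astype(np.float32)) ; print(cx,cy,r)
    x,y,w,h=s[i,:4]
    # side: lateral extent
    if n=="top": 
        q=P[l==i]; print(onplane(n,[[cx,cy]],.055),onplane(n,[c[i]],.055))
    else:
        o,d=rays(n,[[x+w/2-.5,y+h/2],[x-.5,y+h/2],[x+w-.5,y+h/2]]); 
        lat=np.array([.97,.245]); lat/=np.linalg.norm(lat)
        for dd in d:
            t=(.045-o[2])/dd[2]; print("lat",(o+dd*t)[:3].round(4))
# held tongs
P=cloud("side",np.load("pics/side4.npy")); 
m=box(P,(.60,.68),(-.05,.09),(.05,.16)); q=P[m]; print("jaws",len(q),np.percentile(q,[2,50,98],axis=0).round(4))
m=box(P,(.40,.50),(-.03,.07),(.05,.16)); q=P[m]; print("pivot end",len(q),np.percentile(q,[2,50,98],axis=0).round(4))
for a,b in((.6,.615),(.615,.63),(.63,.645),(.645,.66),(.66,.68)):
    m=box(P,(a,b),(-.05,.09),(.05,.16)); q=P[m]
    for h in(q[q[:,1]<.02],q[q[:,1]>.02]):
        if len(h)>3: print((a,b),len(h),h.mean(0).round(4),h.max(0).round(4),h.min(0).round(4))
print(robot.read_state()["tool_pos"])
E
```

```text
top [401 263  18  17 237] [409.72151899 271.24894515]
409.6526794433594 271.0190734863281 8.876627922058105
[[ 0.53489342 -0.29216319  0.055     ]] [[ 0.53429985 -0.29233387  0.055     ]]
side [388 187  21  31 471] [398.20806794 202.41401274]
399.0 202.0833282470703 15.21545696258545
lat [ 0.5327 -0.2958  0.045 ]
lat [ 0.554  -0.2866  0.045 ]
lat [ 0.5114 -0.3049  0.045 ]
jaws 328 [[ 0.6073 -0.0185  0.1198]
 [ 0.6326  0.0568  0.1315]
 [ 0.6536  0.0627  0.1409]]
pivot end 534 [[0.4172 0.0058 0.1202]
 [0.4635 0.0293 0.1307]
 [0.4989 0.0422 0.1386]]
(0.6, 0.615) 36 [0.61   0.0563 0.129 ] [0.6148 0.0598 0.137 ] [0.6007 0.0533 0.1197]
(0.615, 0.63) 46 [ 0.6231 -0.0143  0.1321] [ 0.6299 -0.011   0.1411] [ 0.6151 -0.0171  0.1195]
(0.615, 0.63) 61 [0.6228 0.0587 0.1315] [0.6296 0.0616 0.1409] [0.6154 0.0548 0.1198]
(0.63, 0.645) 54 [ 0.6375 -0.0168  0.1314] [ 0.6448 -0.0141  0.1416] [ 0.6303 -0.0192  0.1191]
(0.63, 0.645) 59 [0.637  0.061  0.1309] [0.6448 0.0631 0.1414] [0.6301 0.0575 0.1193]
(0.645, 0.66) 35 [ 0.6493 -0.0168  0.131 ] [ 0.6539 -0.0151  0.141 ] [ 0.6451 -0.0196  0.1199]
(0.645, 0.66) 37 [0.6501 0.0603 0.1314] [0.6543 0.0629 0.1414] [0.645  0.0577 0.1205]
[0.54180688 0.02299208 0.1203945 ]
```

```bash
python3 -m pendant '[{"translation":[-2,6,-4],"twist":[0,0,0],"grip":0.13},{"translation":[-4,12,-5],"twist":[0,0,0],"grip":0.13},{"translation":[-6,20,-4],"twist":[0,0,0],"grip":0.13},{"translation":[-8,26,-2],"twist":[0,0,0],"grip":0.13},{"translation":[-8,28,0],"twist":[0,0,0],"grip":0.13},{"translation":[-8,28,0],"twist":[0,0,0],"grip":0.13},{"translation":[-8,28,0],"twist":[0,0,0],"grip":0.13},{"translation":[-8,28,0],"twist":[0,0,0],"grip":0.13},{"translation":[-8,26,0],"twist":[0,0,0],"grip":0.13},{"translation":[-6,22,0],"twist":[0,0,0],"grip":0.13}]'; python3 go.py 0.44 -0.2915 0.135 88.8
```

```text
t: 21.4
tool_pos: [0.4616, -0.2112, 0.1325]
orientation: [3.141, -0.025, -0.012]
force: [-0.3, 0.3, -0.3]
opening: 0.0526
twist [-1.2100e-02  1.1000e-03 -3.1367e+00] yaw variant 0 final q6~ -2.0757094354444723
  mm, present axes [-20.3  80.7  -2.3]  axes after turn [ 19.9 -80.8  -2.5]
twist [0.0007 0.0077 0.0049] yaw variant 180 final q6~ 1.065859689842805
  mm, present axes [-20.3  80.7  -2.3]  axes after turn [-19.9  80.8  -2.5]
t 21.4 pos [ 0.4616 -0.2112  0.1325] F [-0.25  0.33 -0.26] open 0.0526 q [-0.53 -0.06  1.84 -0.    1.37  1.06]
```

```bash
python3 -m pendant '[{"translation":[-5,20,-1],"twist":[0,0.004,0.004],"grip":0.13},{"translation":[-4,18,0],"twist":[0,0.003,0],"grip":0.13},{"translation":[-4,15,0],"twist":[0,0,0],"grip":0.13},{"translation":[-3,10,0],"twist":[0,0,0],"grip":0.13},{"translation":[-2,6,0],"twist":[0,0,0],"grip":0.13},{"translation":[-1,3,0],"twist":[0,0,0],"grip":0.13},{"translation":[0,0,0],"twist":[0,0,0],"grip":0.13},{"translation":[0,0,0],"twist":[0,0,0],"grip":0.13},{"translation":[0,0,0],"twist":[0,0,0],"grip":0.13},{"translation":[0,0,0],"twist":[0,0,0],"grip":0.13}]'; python3 go.py 0.44 -0.2915 0.135 88.8; python3 - <<'E'
from m import *
im,d=shot("side","side5"); P=cloud("side",d); im2,d2=shot("top","top5")
e=cv2.resize(im2[190:350,340:500],None,fx=2.5,fy=2.5,interpolation=cv2.INTER_CUBIC)
c=cv2.resize(im[130:290,320:480],None,fx=2.5,fy=2.5,interpolation=cv2.INTER_CUBIC)
cv2.imwrite("pics/mix5.png",np.hstack([c,e])[:,:,::-1])
for a in(.49,.505,.52,.535,.55):
    q=P[box(P,(a,a+.015),(-.36,-.22),(.11,.17))]
    for h in(q[q[:,1]<-.292],q[q[:,1]>-.292]):
        if len(h)>3: print(a,len(h),h.mean(0).round(4),h.max(0).round(4),h.min(0).round(4))
E
```

```text
t: 22.4
tool_pos: [0.4338, -0.2896, 0.1319]
orientation: [-3.14, 0.04, 0.009]
force: [0.3, 0.9, -0.3]
opening: 0.053
twist [8.800e-03 2.500e-03 3.137e+00] yaw variant 0 final q6~ 4.0484883190717955
  mm, present axes [ 6.2  1.8 -3.1]  axes after turn [-6.2 -1.8 -3.1]
twist [-0.0016  0.0056 -0.0046] yaw variant 180 final q6~ 0.9069089911445011
  mm, present axes [ 6.2  1.8 -3.1]  axes after turn [ 6.2  1.8 -3.1]
t 22.4 pos [ 0.4338 -0.2896  0.1319] F [ 0.27  0.94 -0.3 ] open 0.053 q [-0.69 -0.02  1.8  -0.    1.36  0.91]
0.49 21 [ 0.5012 -0.3244  0.1409] [ 0.505  -0.3216  0.1488] [ 0.4967 -0.3287  0.1328]
0.49 49 [ 0.4975 -0.2576  0.141 ] [ 0.5049 -0.2548  0.1492] [ 0.4904 -0.2615  0.1326]
0.505 53 [ 0.5128 -0.3276  0.1406] [ 0.5199 -0.3226  0.1491] [ 0.5051 -0.3329  0.1289]
0.505 60 [ 0.5126 -0.2549  0.1408] [ 0.5199 -0.2494  0.1511] [ 0.5054 -0.2605  0.1282]
0.52 53 [ 0.5279 -0.3306  0.1402] [ 0.5348 -0.325   0.1504] [ 0.5207 -0.3354  0.1275]
0.52 58 [ 0.5272 -0.2523  0.1411] [ 0.5348 -0.2488  0.152 ] [ 0.5202 -0.2577  0.1298]
0.535 40 [ 0.5408 -0.3302  0.1405] [ 0.5463 -0.3274  0.1509] [ 0.5355 -0.3349  0.1297]
0.535 47 [ 0.5415 -0.2527  0.1409] [ 0.5478 -0.2501  0.1518] [ 0.5351 -0.2561  0.1302]
```

View pics/mix5.png

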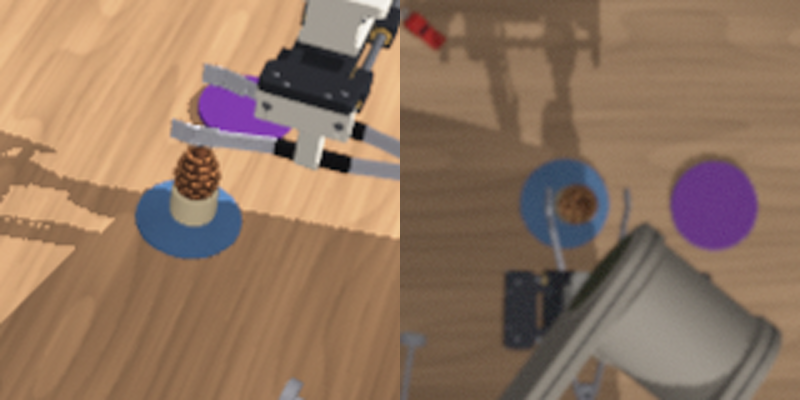

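Jaws straddle the cone in both views (side: arms at (215,75)/(180,130), cone (197,170)); descending.

```bash
python3 -m pendant '[{"translation":[3,0,3],"twist":[0,0.003,-0.004],"grip":0.13},{"translation":[2,0,6],"twist":[0,0.002,0],"grip":0.13},{"translation":[0,0,10],"twist":[0,0,0],"grip":0.13},{"translation":[0,0,12],"twist":[0,0,0],"grip":0.13},{"translation":[0,0,12],"twist":[0,0,0],"grip":0.13},{"translation":[0,0,12],"twist":[0,0,0],"grip":0.13},{"translation":[0,0,10],"twist":[0,0,0],"grip":0.13},{"translation":[0,0,6],"twist":[0,0,0],"grip":0.13},{"translation":[0,0,3],"twist":[0,0,0],"grip":0.13},{"translation":[0,0,0],"twist":[0,0,0],"grip":0.13}]'; python3 go.py 0.439 -0.2905 0.014 88.8
```

```text
t: 23.5
tool_pos: [0.4379, -0.2881, 0.0489]
orientation: [-3.137, 0.032, 0.005]
force: [0.5, 0.8, -1.9]
opening: 0.0527
twist [-0.0051 -0.0063 -3.1413] yaw variant 0 final q6~ -2.230894878811298
  mm, present axes [ 1.3  2.5 34.8]  axes after turn [-1.1 -2.4 34.9]
twist [-0.004   0.0033  0.0003] yaw variant 180 final q6~ 0.9106872652737559
  mm, present axes [ 1.3  2.5 34.8]  axes after turn [ 1.1  2.4 34.9]
t 23.5 pos [ 0.4379 -0.2881  0.0489] F [ 0.51  0.75 -1.91] open 0.0527 q [-0.68  0.08  1.86  0.    1.2   0.91]
```

```bash
python3 -m pendant '[{"translation":[1,2,3],"twist":[-0.004,0.003,0],"grip":0.13},{"translation":[0,0.5,5],"twist":[0,0,0],"grip":0.13},{"translation":[0,0,6],"twist":[0,0,0],"grip":0.13},{"translation":[0,0,6],"twist":[0,0,0],"grip":0.13},{"translation":[0,0,5],"twist":[0,0,0],"grip":0.13},{"translation":[0,0,4],"twist":[0,0,0],"grip":0.13},{"translation":[0,0,2],"twist":[0,0,0],"grip":0.13},{"translation":[0,0,0],"twist":[0,0,0],"grip":0.13},{"translation":[0,0,0],"twist":[0,0,0],"grip":0.13},{"translation":[0,0,0],"twist":[0,0,0],"grip":0.13}]'; python3 go.py 0.439 -0.2905 0.014 88.8;  python3 - <<'E'
from m import *
im,d=shot("side","side6"); P=cloud("side",d); im2,d2=shot("top","top6")
e=cv2.resize(im2[210:330,350:470],None,fx=3.33,fy=3.33,interpolation=cv2.INTER_CUBIC)
c=cv2.resize(im[150:270,340:460],None,fx=3.33,fy=3.33,interpolation=cv2.INTER_CUBIC)
cv2.imwrite("pics/mix6.png",np.hstack([c,e])[:,:,::-1])
E
```

```text
t: 24.5
tool_pos: [0.4401, -0.2918, 0.0167]
orientation: [3.139, -0.032, 0.004]
force: [0.2, 0.2, -1.1]
opening: 0.0528
twist [ 0.0036  0.0033 -3.1413] yaw variant 0 final q6~ -2.232143455715791
  mm, present axes [-1.1 -1.3  2.7]  axes after turn [1.1 1.3 2.7]
twist [ 0.0021 -0.0023  0.0003] yaw variant 180 final q6~ 0.9094453997242923
  mm, present axes [-1.1 -1.3  2.7]  axes after turn [-1.1 -1.3  2.7]
t 24.5 pos [ 0.4401 -0.2918  0.0167] F [ 0.17  0.16 -1.1 ] open 0.0528 q [-0.68  0.13  1.87 -0.    1.13  0.91]
```

View pics/mix6.png

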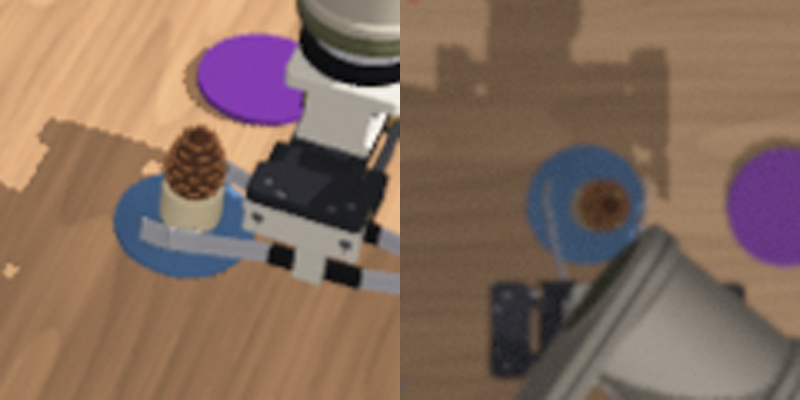

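```bash
python3 -m pendant '[{"translation":[-1,-1,1.5],"twist":[0.002,-0.002,0],"grip":0.13},{"translation":[0,0,1],"twist":[0,0,0],"grip":0.1},{"translation":[0,0,0],"twist":[0,0,0],"grip":0.05},{"translation":[0,0,0],"twist":[0,0,0],"grip":0},{"translation":[0,0,0],"twist":[0,0,0],"grip":-0.04},{"translation":[0,0,0],"twist":[0,0,0],"grip":-0.08},{"translation":[0,0,0],"twist":[0,0,0],"grip":-0.12},{"translation":[0,0,0],"twist":[0,0,0],"grip":-0.15},{"translation":[0,0,0],"twist":[0,0,0],"grip":-0.18},{"translation":[0,0,0],"twist":[0,0,0],"grip":-0.2}]' 26; python3 go.py 0.439 -0.2905 0.014 88.8;python3 -m pendant '[{"translation":[0,0,0],"twist":[0,0,0],"grip":-0.22},{"translation":[0,0,0],"twist":[0,0,0],"grip":-0.24},{"translation":[0,0,0],"twist":[0,0,0],"grip":-0.27},{"translation":[0,0,0],"twist":[0,0,0],"grip":-0.3},{"translation":[0,0,0],"twist":[0,0,0],"grip":-0.4},{"translation":[0,0,0],"twist":[0,0,0],"grip":-0.6},{"translation":[0,0,0],"twist":[0,0,0],"grip":-1},{"translation":[0,0,0],"twist":[0,0,0],"grip":-1},{"translation":[0,0,0],"twist":[0,0,0],"grip":-1},{"translation":[0,0,0],"twist":[0,0,0],"grip":-1}]'; python3 go.py 0.439 -0.2905 0.14 88.8
```

```text
t: 25.6
tool_pos: [0.4395, -0.2911, 0.0147]
orientation: [3.141, -0.032, 0.002]
force: [-1.1, 0.3, -0.7]
opening: 0.038
twist [ 1.8000e-03  1.4000e-03 -3.1413e+00] yaw variant 0 final q6~ -2.232211491164436
  mm, present axes [-0.5 -0.6  0.7]  axes after turn [0.5 0.6 0.7]
twist [ 0.0009 -0.0011  0.0003] yaw variant 180 final q6~ 0.9093803639301473
  mm, present axes [-0.5 -0.6  0.7]  axes after turn [-0.5 -0.6  0.7]
t 25.6 pos [ 0.4395 -0.2911  0.0147] F [-1.12  0.3  -0.67] open 0.038 q [-0.68  0.14  1.88  0.    1.13  0.91]
t: 26.6
tool_pos: [0.4395, -0.2912, 0.0147]
orientation: [3.14, -0.033, 0.002]
force: [0.1, -1.2, -0.4]
opening: 0.0357
twist [ 1.8000e-03  1.4000e-03 -3.1414e+00] yaw variant 0 final q6~ -2.2322674664889113
  mm, present axes [  -0.4   -0.6 -125.3]  axes after turn [   0.5    0.7 -125.3]
twist [ 0.0009 -0.0012  0.0002] yaw variant 180 final q6~ 0.9093243181851587
  mm, present axes [  -0.4   -0.6 -125.3]  axes after turn [  -0.5   -0.7 -125.3]
t 26.6 pos [ 0.4395 -0.2912  0.0147] F [ 0.06 -1.19 -0.37] open 0.0357 q [-0.68  0.14  1.88  0.    1.13  0.91]
```

```bash
python3 -m pendant '[{"translation":[0,0,-2],"twist":[0,0,0],"grip":-1},{"translation":[0,0,-4],"twist":[0,0,0],"grip":-1},{"translation":[0,0,-7],"twist":[0,0,0],"grip":-1},{"translation":[0,0,-10],"twist":[0,0,0],"grip":-1},{"translation":[0,0,-12],"twist":[0,0,0],"grip":-1},{"translation":[0,0,-12],"twist":[0,0,0],"grip":-1},{"translation":[0,0,-12],"twist":[0,0,0],"grip":-1},{"translation":[0,0,-12],"twist":[0,0,0],"grip":-1},{"translation":[0,0,-12],"twist":[0,0,0],"grip":-1},{"translation":[0,0,-12],"twist":[0,0,0],"grip":-1}]';python3 -m pendant '[{"translation":[0,0,-10],"twist":[0,0,0],"grip":-1},{"translation":[0,0,-8],"twist":[0,0,0],"grip":-1},{"translation":[0,0,-5],"twist":[0,0,0],"grip":-1},{"translation":[0,0,-3],"twist":[0,0,0],"grip":-1},{"translation":[0,0,-1],"twist":[0,0,0],"grip":-1},{"translation":[0,0,0],"twist":[0,0,0],"grip":-1},{"translation":[0,0,0],"twist":[0,0,0],"grip":-1},{"translation":[0,0,0],"twist":[0,0,0],"grip":-1},{"translation":[0,0,0],"twist":[0,0,0],"grip":-1},{"translation":[0,0,0],"twist":[0,0,0],"grip":-1}]';  python3 go.py 0.439 -0.2905 0.14 88.8; python3 - <<'E'
from m import *
im,d=shot("side","side7"); P=cloud("side",d)
cv2.imwrite("pics/side7c.png",cv2.resize(im[80:480,190:500],None,fx=1.5,fy=1.5,interpolation=cv2.INTER_CUBIC)[:,:,::-1])
q=P[box(P,(.5,.57),(-.35,-.24),(.08,.24))]; print(len(q),q.min(0),q.max(0))
E
```

```text
t: 27.6
tool_pos: [0.439, -0.2907, 0.118]
orientation: [3.141, -0.032, 0.001]
force: [0.3, 0.6, -1.1]
opening: 0.0358
t: 28.6
tool_pos: [0.4388, -0.2906, 0.1474]
orientation: [3.141, -0.032, 0.001]
force: [0.5, -0.9, -2.0]
opening: 0.0359
twist [ 6.0000e-04  4.0000e-04 -3.1413e+00] yaw variant 0 final q6~ -2.2322116913254004
  mm, present axes [ 0.2 -0.1  7.4]  axes after turn [-0.2  0.1  7.4]
twist [ 0.0003 -0.0004  0.0003] yaw variant 180 final q6~ 0.9093808777612469
  mm, present axes [ 0.2 -0.1  7.4]  axes after turn [ 0.2 -0.1  7.4]
t 28.6 pos [ 0.4388 -0.2906  0.1474] F [ 0.49 -0.85 -1.97] open 0.0359 q [-0.68 -0.02  1.78  0.    1.39  0.91]
771 [ 0.50006171 -0.31529149  0.14181495] [ 0.55336158 -0.26611284  0.21782752]
```

View pics/side7c.png

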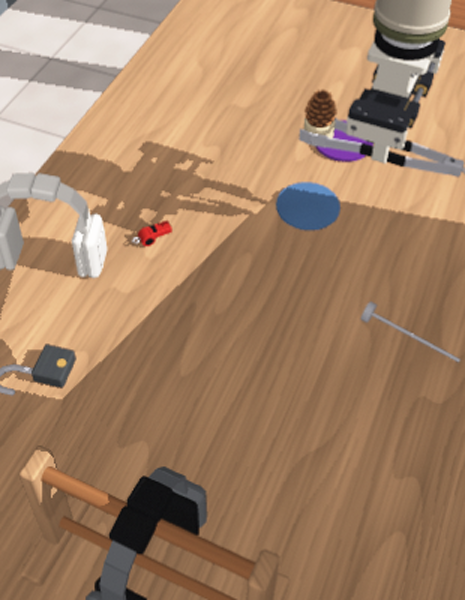

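Firestarter is upright in the jaws (≈(320,110)), coaster on the bench, muffs hanging (≈(150,510)), the others in place. I'll hold it a second, recheck and hand in.

```bash
python3 -m pendant '[{"translation":[0,0,0],"twist":[0,0,0],"grip":-1},{"translation":[0,0,0],"twist":[0,0,0],"grip":-1},{"translation":[0,0,0],"twist":[0,0,0],"grip":-1},{"translation":[0,0,0],"twist":[0,0,0],"grip":-1},{"translation":[0,0,0],"twist":[0,0,0],"grip":-1},{"translation":[0,0,0],"twist":[0,0,0],"grip":-1},{"translation":[0,0,0],"twist":[0,0,0],"grip":-1},{"translation":[0,0,0],"twist":[0,0,0],"grip":-1},{"translation":[0,0,0],"twist":[0,0,0],"grip":-1},{"translation":[0,0,0],"twist":[0,0,0],"grip":-1}]'; python3 - <<'E'
from m import *
im,d=shot("side","side8"); P=cloud("side",d)
q=P[box(P,(.5,.57),(-.35,-.24),(.08,.24))]; print(len(q),q.min(0),q.max(0))
a=cv2.imread("pics/side7.png").astype(int);b=im[:,:,::-1].astype(int);print("changed px",(abs(a-b).max(2)>40).sum())
if q[:,2].max()>.21: robot.close_job(); print("closed")
E
```

```text
t: 29.65
tool_pos: [0.4388, -0.2906, 0.1474]
orientation: [3.141, -0.032, 0.0]
force: [0.2, 0.8, -1.7]
opening: 0.0359
771 [ 0.50016543 -0.31464468  0.1445248 ] [ 0.55288887 -0.26564278  0.21768925]
changed px 1
the job is handed in; nothing more can be done
closed
```

The job is done and handed in at about 29.7 s. The ear defenders hang by their headband over the glove rack's bar. The tongs hold the firestarter upright above its coaster.

- **Firestarter:** its foot is about 14 cm above the bench. The grip is 26 N with the sleeves at 35.9 mm, matching the roughly 36 mm expected when closed on the wax. Pictures taken one second apart matched almost exactly (1 changed pixel), and the measured height stayed the same to within noise.
- **Ear defenders:** after release they stayed hanging in every later picture.
- **Things to leave alone:** the padlock, whistle and probe appear unmoved in the last picture. I judged this by eye and did not measure it. In the pictures I took, the gripper stayed clear of the firestarter.
- **Measurements that disagreed:** the two cameras placed the firestarter about 2.7 mm apart, so I used the average. No check failed.

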